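# Jack up the compressor's foot end and hold it for a foot change

### The job

The rubber feet of the air compressor are to be changed, so its foot end must be raised and held. Set the red lever jack flat on the bench with its blue saddle centred under the yellow-marked lift pad, then pump the jack's lever all the way down to its stop so that the feet come well clear of the bench, and finish while still holding the lever down - the jack sinks back if it is let go. Let the jack do the lifting: do not push or lift the compressor with the arm, and leave the other things on the bench as they are.

Things in the scene. Friction and masses are not known exactly. Their poses are not given: they have to be found in the camera images.
- jack: Red lever jack, loose, about 0.84 kg. Base plate 300 long (its x), 95 wide (y), 8 thick. Origin: centre of the plate's underside; x points to the saddle end, z up. The lever turns on a pin along y at x +45, z 55: the saddle is ahead of the pin, the lever runs back from it between two cheeks and up over the rear of the base. It can be lifted or slid along the bench.
- jack_cheeks (a point): Where to grip the jack from above, at its x +15, y 0, z 55: between the two upright red cheeks, 50 over their outer faces, from x -25 to +75 and up to z 76 of the jack; close the fingers along the jack's y. The lever passes between the cheeks; behind them it rises: its top is at most z 100 above x -30. The jack's centre of mass is near its x 0.
- lever (a joint): Angle of the lever: 0 fully up (grip 24 degrees above level, saddle lowest), 0.48 fully down on its stop (grip 3.4 degrees below level, saddle highest). The saddle, 75 mm from the pin, rises 75 mm x (sin 0.42 - sin(0.42 - angle)). Friction of about 2 N at the grip keeps the unloaded lever where it is; under the compressor it takes 10 to 20 N to press and hold, and rises again when let go.
- lever_grip (a point): Middle of the black rubber grip of the lever, on the lever's axis, 200 mm from the pin. The grip is a round bar 29 thick, from 135 to 250 mm from the pin. Lever fully up: 137 mm above the bench, at x -138 of the jack; fully down: 43 mm above the bench, at x -155. Press it from above.
- saddle: The jack's saddle: a disc 40 wide with a blue top, on a short post hinged to the lever; it always stays level. Origin: the hinge, 60 mm below the top face.
- saddle_top (a point): Centre of the blue top face of the saddle. With the lever fully up it is at x +113.5, y 0 of the jack and 84 mm above the bench; with the lever fully down at x +120, 119 mm above it.
- tank: The air compressor's tank, motor and leg, about 11 kg, tipping as one about the axle of two chocked wheels. Origin: 60 mm above the middle between its two rubber feet. Its -x axis points to the foot end with the lift tongue, +x to the wheels (axle at x +330, z 0); y runs along the axle. Tank 170 in diameter, its end at x -45; foot plate 220 wide; top 380 above the bench.
- lift_pad (a point): Marked lift pad: centre of the underside of a round rubber pad, 50 wide, under the end of the steel tongue (50 wide, 11 thick with the pad), 450 mm from the axle, 75 mm out from the tank's end. At rest the underside is 98 mm above the bench; the tongue's top over the pad is yellow with a black ring. The space below and in front of it is free.
- feet (a point): Midpoint between the undersides of the two rubber feet under the foot plate, 120 mm behind the lift pad; on the bench at rest.
- foot_new1: New rubber foot, 40 wide, 39 tall, standing on the bench; bystander. Origin under its centre.
- foot_new2: A second new rubber foot, the same; bystander.
- spanner: Steel spanner, 170 long, lying on the bench; bystander.
- compound_a: White bottle with a red label, 60 wide, 170 tall; bystander.
- compound_b: White bottle with a green label, 60 wide, 170 tall; bystander.
- tape: Roll of blue masking tape, 100 wide, 25 high, lying flat; bystander.
- pads: Two round polishing pads, green and orange, 90 wide, stacked; bystander.
- polisher: Red and black machine polisher, 415 long, standing on its green pad; bystander. Origin on the bench under its middle, pad to +x.

How it is judged:
By the outcome, as a careful person would: the job done as asked, in the order asked, and still so for the second after the job is handed in, while the arm keeps its last pose, push and grip.
It also fails if it takes over 48 s, if anything falls off the work surface, if the arm or the gripper's body presses on something with over 40 N, if the wrist force passes 120 N, or if a joint passes its speed limit or range.

### The arm

A 6-joint arm with a two-finger parallel gripper is mounted at the origin on the work surface. World frame = base frame: x ahead of the robot, y to its left, z up, the work surface at z = 0. Lengths are in mm, angles in rad, forces in N, time in s.
With the tool pointing down it reaches from about 350 to 725 mm from the base axis. Payload 6 kg.
Tool frame: the origin (TCP) lies at the very end of the fingers, on their centre line; the grasp point (between the pads) lies 19 mm behind it (bot.tcp_to_grasp is the distance from the TCP to the grasp point, in mm); z points along the fingers, y is the direction in which the jaws open and shut (so a half turn about z gives the same grasp; the last joint's range is limited). The gripper opens to 85 mm and grips with 20 to 120 N. Pads are 22 mm wide; open, the fingers measure 114 mm over their backs; the gripper's body (76 mm by 85 mm) begins 54 mm behind the grasp point. The pads swing forward as they close: fully open they stand 13 mm farther back than shut.
Start: joints at [-0.783, 0.04, 0.085, 0, -1.615, -0.334], TCP at [263.035, -539.246, 231.261] pointing down, gripper open.
Joint ranges: [-2.56, 2.56], [-1.29, 2.01], [-1.08, 1.49], [-3.29, 1.98], [-2.81, -0.18], [-2.99, 2.99]. Speed limits (rad/s): [2.57, 2.57, 3.01, 3.14, 3.14, 3.14].

### API

Orientations are given as a unit quaternion [x, y, z, w].
In Python, from plant import bot, solver, optics, sign_off, outline_of gives the robot as it stands. Calls block until the motion is done:
- bot.move_ptp(position, orientation): joint-space move of the TCP to a pose.
- bot.line_to(position, attitude=None, feed=150, force_limit=None): straight line of the TCP; attitude=None keeps the orientation; feed is the mean speed in mm/s. With force_limit (N) it stops when the force on the tool has changed by that much, and returns True; else False.
- bot.move_j(angles): joint-space move.
- bot.move_gripper(opening, effort=None): opening from 0.0 (shut) to 1.0 (fully open); effort is the grip in N (None keeps the last); returns when the fingers have stopped.
- bot.wait(seconds).
- solver.ik(position, orientation): joint angles nearest the present ones, or None.
- optics.read_camera(name): name is "scene" or "top" or "wrist"; returns a dict with "image" (480x640x3 uint8, red, green, blue), "intrinsics" (3x3 intrinsics, pixels), "distortion" ([k1, k2, p1, p2, k3] as OpenCV has them; the pictures are not rectified), "R" (3x3) and "t" (3): a world point X has camera coordinates R X + t; the wrist camera has in their place "T_tool_cam" (4x4, takes a point from camera to tool coordinates, whose origin is the TCP and whose axes are the flange's). Camera axes: x right, y down, z forward; pixel columns grow to the right and rows downward; lengths in mm; the calibration is good to about 2 mm. A picture is of the moment at which its call begins: read the wrist's pose just before it. There is no depth.
A pose or a line that the arm cannot do raises bot.MotionError and nothing moves.
- sign_off(): hands the job in, once; it reports no verdict.
Trained networks look in the newest picture that a camera, given by its name, has taken for a name from the list of things; names that differ only in an ending like _2 or _b are one class to them, and where a whole thing is asked for, a point or a joint stands for the part that bears it (a point fixed in the world has none). Each returns a list of dicts, best first, with "conf" (0 to 1); they miss things now and then, are a little off and sometimes report something else, mostly with a low value. They report only what shows in the picture. A call takes as long as a camera call.
- outline_of(camera, query): "pixels" (480x640 bool, what is visible of it) and "centre" ([row, column] in pixels, amid what is visible of it).
Readings, each from a call of its own:
- bot.read_time(): time.
- bot.read_joint_pos(): joint angles.
- bot.read_joint_vel(): joint speeds.
- bot.read_effort(): joint torques, N m.
- bot.read_tool_pos(): TCP position.
- bot.read_orientation(): TCP orientation.
- bot.read_ft_force(): force on the tool from outside, world axes, zero at the start.
- bot.read_moment(): the same for the moment, N m.
- bot.read_width(): opening from 0.0 (shut) to 1.0 (fully open).
Only numpy, scipy, OpenCV 4.12 (cv2) and the standard library are available. Lean on these libraries where they do the work, as an engineer would, in place of code of your own. Each camera call takes 0.05 s, during which the arm holds its last target. There are 200 camera calls.

## Working session

There is one attempt and no reset: what is moved stays moved. The work goes in short steps, each a Python script; the robot and the scene stay as the last script left them, time stands still between calls to the robot, and variables do not carry over. Pictures are saved under pics/ and viewed, about 8 in all and at most 12, crops included, and the job is handed in when it is done.

```bash
ls; mkdir -p pics; python3 - <<'E'
from plant import bot, solver, optics, outline_of
import cv2, numpy as np
for c in ["scene","top"]:
    d=optics.read_camera(c)
    cv2.imwrite(f"pics/{c}0.png",d["image"][:,:,::-1])
    print(c,d["intrinsics"].tolist(),d["distortion"],d["R"].tolist(),d["t"])
    for q in ["jack","saddle","lever","tank","lift_pad","saddle_top","lever_grip"]:
        print(c,q,[(round(o["conf"],2),[round(float(x)) for x in o["centre"]],int(o["pixels"].sum())) for o in outline_of(c,q)][:3])
print(bot.read_time(),bot.read_orientation())
E
```

```text
pics
scene [[455.79982238274835, 0.0, 320.71810232317137], [0.0, 455.79982238274835, 248.81864360371625], [0.0, 0.0, 1.0]] [-0.00243911  0.          0.          0.          0.        ] [[-0.48881032866118257, 0.8723807076974416, 0.00404517384760903], [0.7546801703923718, 0.4251776297730934, -0.49968172225635266], [-0.43763261191401986, -0.24119677439353318, -0.8661996380808916]] [ 359.51925407 -314.08003731 1436.17355699]
scene jack [(0.76, [234, 300], 4354), (0.53, [358, 560], 17436)]
scene saddle [(0.8, [226, 349], 263)]
scene lever [(0.78, [217, 294], 1414)]
scene tank [(0.69, [357, 563], 17367)]
scene lift_pad [(0.92, [353, 562], 17424), (0.29, [220, 300], 1359)]
scene saddle_top [(0.78, [226, 349], 212)]
scene lever_grip [(0.56, [222, 298], 1486)]
top [[451.43953125105674, 0.0, 314.81904400161505], [0.0, 451.43953125105674, 242.6714629647589], [0.0, 0.0, 1.0]] [0.03324147 0.         0.         0.         0.        ] [[-0.02214361151268799, -0.9997539216580078, -0.0013253673490238292], [-0.9972861002687122, 0.022182018598883704, -0.07020250894165735], [0.07021463294783965, -0.0002327666502886011, -0.9975318797610866]] [ -67.00899472  546.3046916  1221.60511952]
top jack [(0.83, [262, 357], 3949), (0.46, [156, 310], 589)]
top saddle [(0.73, [283, 316], 182), (0.58, [156, 312], 594)]
top lever [(0.67, [253, 378], 1178), (0.37, [155, 313], 598)]
top tank [(0.7, [238, 88], 12769)]
top lift_pad [(0.68, [240, 88], 13066)]
top saddle_top [(0.66, [256, 370], 1458), (0.58, [284, 315], 194)]
top lever_grip [(0.6, [257, 376], 1311), (0.52, [259, 357], 4107)]
0.8 [-2.24968911e-01  9.74365941e-01  3.76352472e-05 -4.23365994e-06]
```

View pics/scene0.png

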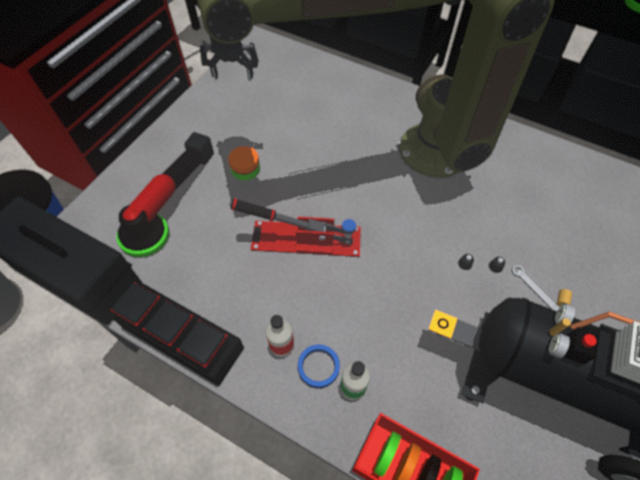

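View pics/top0.png

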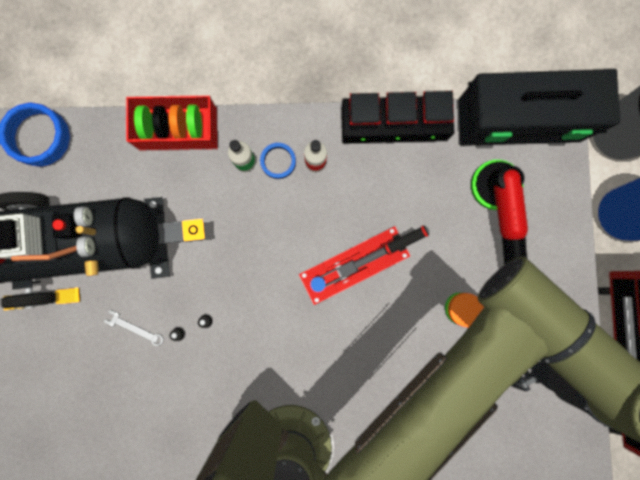

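The scene view shows the jack's saddle at (226,349), the pad's yellow mark at (323,443) and the lever up. In the top view the saddle is at (284,317) and the mark at (230,193). The way between jack and pad is free. Next I'll triangulate these points.

```bash
cat > h.py <<'E'
from plant import bot, solver, optics, outline_of
import cv2, numpy as np
from scipy.spatial.transform import Rotation as Ro
def cam(c):
    if c=="wrist":
        p=bot.read_tool_pos(); q=bot.read_orientation(); d=optics.read_camera(c)
        T=np.eye(4); T[:3,:3]=Ro.from_quat(q).as_matrix(); T[:3,3]=p
        M=np.linalg.inv(T@np.array(d["T_tool_cam"])); d["R"]=M[:3,:3]; d["t"]=M[:3,3]
    else: d=optics.read_camera(c)
    d["hsv"]=cv2.cvtColor(d["image"],cv2.COLOR_RGB2HSV)
    return d
def ray(d,uv):
    n=cv2.undistortPoints(np.array(uv,float).reshape(-1,1,2),d["intrinsics"],np.array(d["distortion"]))[:,0]
    R=np.array(d["R"]); return -R.T@np.array(d["t"]), np.c_[n,np.ones(len(n))]@R
def onz(d,uv,z):
    C,r=ray(d,uv); return C+r*((z-C[2])/r[:,2])[:,None]
def tri(a,ua,b,ub):
    A=[];B=[]
    for d,u in((a,ua),(b,ub)):
        C,r=ray(d,u); r=r[0]/np.linalg.norm(r[0]); P=np.eye(3)-np.outer(r,r); A.append(P);B.append(P@C)
    return np.linalg.solve(sum(A),sum(B))
def proj(d,X):
    return cv2.projectPoints(np.array(X,float).reshape(-1,1,3),cv2.Rodrigues(np.array(d["R"]))[0],np.array(d["t"],float),d["intrinsics"],np.array(d["distortion"]))[0][:,0]
def blob(d,lo,hi,near=None,r=60):
    m=cv2.inRange(d["hsv"],np.array(lo),np.array(hi))
    if near is not None:
        k=np.zeros_like(m); cv2.circle(k,tuple(int(v) for v in near),r,255,-1); m&=k
    return m
def cent(m):
    n,l,s,c=cv2.connectedComponentsWithStats(m); i=1+np.argmax(s[1:,4]); return c[i],s[i]
BLUE=((100,120,60),(125,255,255)); YEL=((18,120,120),(32,255,255))
def down(yaw): # tool z down, tool x at yaw
    c,s=np.cos(yaw),np.sin(yaw); return Ro.from_matrix([[c,s,0],[s,-c,0],[0,0,-1]]).as_quat()
E
python3 - <<'E'
from h import *
s,t=cam("scene"),cam("top")
bs,bt=cent(blob(s,*BLUE,(349,226),22)),cent(blob(t,*BLUE,(317,284),22)); print(bs,bt)
X=tri(s,bs[0],t,bt[0]); print("saddle",X, onz(s,bs[0],84),onz(t,bt[0],84))
def rect(d,near):
    m=blob(d,*YEL,near,25); c=max(cv2.findContours(m,cv2.RETR_EXTERNAL,cv2.CHAIN_APPROX_NONE)[0],key=cv2.contourArea)
    w=onz(d,c[:,0],109)[:,:2].astype(np.float32); return cv2.minAreaRect(w)
def ring(d,near):
    k=blob(d,(0,0,0),(179,255,90),near,9); return np.argwhere(k)[:,::-1].mean(0)
for n,d,p in(("scene",s,(443,323)),("top",t,(193,230))): print(n,rect(d,p),ring(d,p),onz(d,ring(d,p),109))
print("padtri",tri(s,ring(s,(443,323)),t,ring(t,(193,230))))
# jack pose fit: red pixels at base
for n,d,p in(("scene",s,(300,234)),("top",t,(357,262))):
    m=blob(d,(0,150,80),(8,255,255),p,75)|blob(d,(172,150,80),(179,255,255),p,75)
    c=max(cv2.findContours(cv2.morphologyEx(m,cv2.MORPH_CLOSE,np.ones((15,15))),cv2.RETR_EXTERNAL,cv2.CHAIN_APPROX_NONE)[0],key=cv2.contourArea)
    print(n,"base",cv2.minAreaRect(onz(d,c[:,0],8)[:,:2].astype(np.float32)))
d=cam("wrist"); print(d["T_tool_cam"])
# tank line: axis
E
```

```text
(array([348.73015873, 225.22222222]), array([343, 220,  13,  12, 126], dtype=int32)) (array([317.71111111, 283.71111111]), array([312, 277,  13,  14, 135], dtype=int32))
saddle [433.57986268 -84.61694518  78.42270818] [[437.09959777 -83.59292741  84.        ]] [[433.53949124 -84.22344904  84.        ]]
scene ((583.1498413085938, 230.144775390625), (53.59016799926758, 53.25471115112305), 4.97483491897583) [447. 325.] [[581.16277197 240.06186101 109.        ]]
top ((578.6846923828125, 230.42449951171875), (52.97783660888672, 55.961822509765625), 5.129780292510986) [nan nan] [[nan nan nan]]
padtri [nan nan nan]
scene base ((468.57391357421875, -194.72317504882812), (132.8560791015625, 294.4261779785156), 25.042171478271484)
top base ((481.6299133300781, -186.62939453125), (91.88165283203125, 295.18695068359375), 25.51951789855957)
[[-1.22850662e-03 -9.59537443e-01 -2.81578385e-01  7.31085088e+01]
 [ 9.99998988e-01 -9.76678854e-04 -1.03468684e-03  5.35343552e-02]
 [ 7.17809106e-04 -2.81579371e-01  9.59537671e-01 -1.41613672e+02]
 [ 0.00000000e+00  0.00000000e+00  0.00000000e+00  1.00000000e+00]]<stdin>:9: RuntimeWarning: Mean of empty slice.
  ret = um.true_divide(
```

```bash
python3 - <<'E'
from h import *
yaw=np.radians(115.3); u=np.array([np.cos(yaw),np.sin(yaw)]); c=np.array([482,-187])
q=down(yaw+np.pi); g=c+15*u
p=[*(g),230]; print(solver.ik(p,q)); bot.move_gripper(1.0); bot.move_ptp(p,q)
d=cam("wrist"); cv2.imwrite("pics/w1.png",d["image"][:,:,::-1])
b=cent(blob(d,*BLUE)); print(b, onz(d,b[0],84))
t=cam("top"); cv2.imwrite("pics/top1.png",t["image"][:,:,::-1])
E
```

```text
[ 0.04894607 -0.21147942 -0.15357766  0.         -1.62869809  0.39262223]
(array([ 14.63081395, 251.43488372]), array([   0,  209,   33,   86, 1720], dtype=int32)) [[696.36182301 -46.16378312  84.        ]]
```

View pics/w1.png

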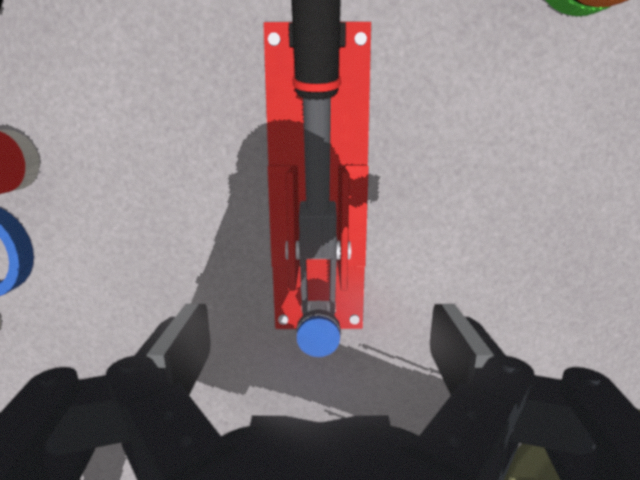

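The wrist view shows the jack square in the picture: blue saddle at (row 337, col 318), plate rear corners at (22,264) and (22,371), front corners at (328,276) and (328,362), lever up. I'll refine the jack pose from these points.

```bash
python3 - <<'E'
from h import *
d=cam("wrist")
b=cent(blob(d,*BLUE,(318,337),40)); S=onz(d,b[0],84)[0]; print("saddle",b[0],S)
c=onz(d,[[264,22],[371,22],[362,328],[276,328]],8); print(c)
ax=(c[2]+c[3]-c[0]-c[1])[:2]/2; print("len",np.linalg.norm(ax),"width",np.linalg.norm(c[0]-c[1]),"yaw",np.degrees(np.arctan2(ax[1],ax[0])),"centre",c.mean(0))
m=S[:2]-c.mean(0)[:2]; print("saddle-centre",np.linalg.norm(m),np.degrees(np.arctan2(m[1],m[0])))
# red-plate side edges
r=blob(d,(0,150,60),(8,255,255))|blob(d,(172,150,60),(179,255,255)); r[:, :240]=0; r[:,390:]=0
L=[];Rr=[]
for y in list(range(50,110,5))+list(range(290,318,4)):
    x=np.flatnonzero(r[y]); L.append((x[0],y));Rr.append((x[-1],y))
for E in(L,Rr):
    w=onz(d,E,8)[:,:2]; v=cv2.fitLine(w.astype(np.float32),cv2.DIST_HUBER,0,.01,.01).ravel(); print(v,np.degrees(np.arctan2(v[1],v[0])))
E
```

```text
saddle [317.64556962 336.66120625] [433.80956354 -85.08387016  84.        ]
[[ 587.66878703 -302.93898231    8.        ]
 [ 503.02023743 -342.59953494    8.        ]
 [ 376.27274069  -73.95384216    8.        ]
 [ 460.08956651  -34.70269264    8.        ]]
len 297.03717872865957 width 93.47906923533029 yaw 115.3474135696393 centre [ 481.76283291 -188.54876301    8.        ]
saddle-centre 114.03727503723984 114.86648821746509
[ 4.2978171e-01 -9.0293282e-01  5.3175623e+02 -1.8527362e+02] -64.54629
[ 4.2330959e-01 -9.0598512e-01  4.5015390e+02 -2.2661545e+02] -64.95628
```

```bash
python3 - <<'E'
from h import *
print(bot.read_time())
yaw=np.radians(95); u=np.array([np.cos(yaw),np.sin(yaw)]); p=np.array([580.5,230.3])-105*u
bot.move_ptp([*p,240],down(yaw+np.pi))
d=cam("wrist"); cv2.imwrite("pics/w2.png",d["image"][:,:,::-1])
pr=proj(d,[580.5,230.3,109])[0]; print(pr)
m=blob(d,*YEL,pr,70); c=max(cv2.findContours(m,cv2.RETR_EXTERNAL,cv2.CHAIN_APPROX_NONE)[0],key=cv2.contourArea)
print(cv2.boundingRect(c),cv2.minAreaRect(onz(d,c[:,0],109)[:,:2].astype(np.float32)))
k=np.zeros(m.shape,np.uint8); cv2.drawContours(k,[c],-1,255,-1); k=cv2.erode(k,np.ones((7,7)))&~m
e=cv2.minEnclosingCircle(np.argwhere(k)[:,::-1].astype(np.float32)); print("ring",e,onz(d,e[0],109))
print(bot.read_time())
E
```

```text
2.875
[318.26345225 354.55795769]
(288, 326, 63, 55) ((580.4674072265625, 229.5555419921875), (51.432167053222656, 51.68828582763672), 4.907562255859375)
ring ((318.56451416015625, 354.5), 15.636731147766113) [[580.25656414 230.22339497 109.        ]]
4.1417
```

View pics/w2.png

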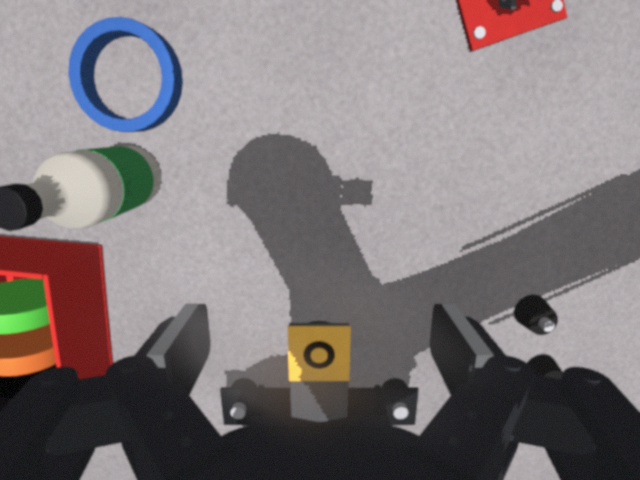

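```bash
python3 - <<'E'
from h import *
yaw=np.radians(115.2); u=np.array([np.cos(yaw),np.sin(yaw)]); g=np.array([482,-187.9])+15*u
bot.move_ptp([*g,150],down(yaw+np.pi))
print(bot.line_to([*g,35],feed=120,force_limit=15), bot.read_tool_pos())
bot.move_gripper(0.0,90); print("w",bot.read_width(),bot.read_ft_force())
bot.line_to([*g,55],feed=60); bot.wait(.2); print("lift",bot.read_ft_force(),bot.read_width())
y2=np.radians(94.9); v=np.array([np.cos(y2),np.sin(y2)]); P=np.array([580.3,230.2])
s=P-(102.5+110)*v
bot.line_to([*s,55],attitude=down(y2+np.pi),feed=150)
bot.line_to([*s,41],feed=60)
for c in("scene","top"):
    d=cam(c); cv2.imwrite(f"pics/{c}2.png",d["image"][:,:,::-1])
    X=proj(d,[*(s+98.5*v),90])[0]; m=blob(d,*BLUE,X,25); b=cent(m); print(c,X,b,onz(d,b[0],90), "expected",s+98.5*v)
print(bot.read_time(),bot.read_moment())
a=cv2.imread("pics/scene2.png")[130:400,180:540]; cv2.imwrite("pics/scene2c.png",cv2.resize(a,None,fx=2,fy=2))
E
```

```text
False [ 476.24755366 -174.39856889   35.94019909]
w 0.5772256292631794 [2.38973409 2.29254976 4.10673001]
lift [-0.02467645  0.53157567 -7.34565033] 0.5756663119741116
scene [394.36227444 306.56904424] (array([393.90728477, 307.50331126]), array([387, 301,  14,  14, 151], dtype=int32)) [[592.71546698 116.67240498  90.        ]] expected [590.03752924 116.61663623]Traceback (most recent call last):
  File "<stdin>", line 13, in <module>
  File "h.py", line 30, in cent
    n,l,s,c=cv2.connectedComponentsWithStats(m); i=1+np.argmax(s[1:,4]); return c[i],s[i]
                                                     ~~~~~~~~~^^^^^^^^^
    return _wrapfunc(a, 'argmax', axis=axis, out=out, **kwds)
    return bound(*args, **kwds)
ValueError: attempt to get argmax of an empty sequence
```

```bash
python3 - <<'E'
from h import *
y2=np.radians(94.9); v=np.array([np.cos(y2),np.sin(y2)]); P=np.array([580.3,230.2]); g=P-102.5*v
print(bot.read_moment(),bot.read_ft_force())
print("hit",bot.line_to([*g,41],feed=70,force_limit=8),bot.read_tool_pos(),bot.read_ft_force())
d=cam("scene"); cv2.imwrite("pics/scene3.png",d["image"][:,:,::-1])
a=cv2.imread("pics/scene3.png")[180:420,260:560]; cv2.imwrite("pics/scene3c.png",cv2.resize(a,None,fx=2.5,fy=2.5,interpolation=2))
print(bot.read_time())
E
```

```text
[0.19745381 0.00142361 0.01546326] [ 0.69540053  0.22588789 -6.46101478]
hit False [589.08532272 127.70583287  40.99609191] [ 0.4573625  -1.77171056 -7.68440949]
11.55
```

View pics/scene3c.png

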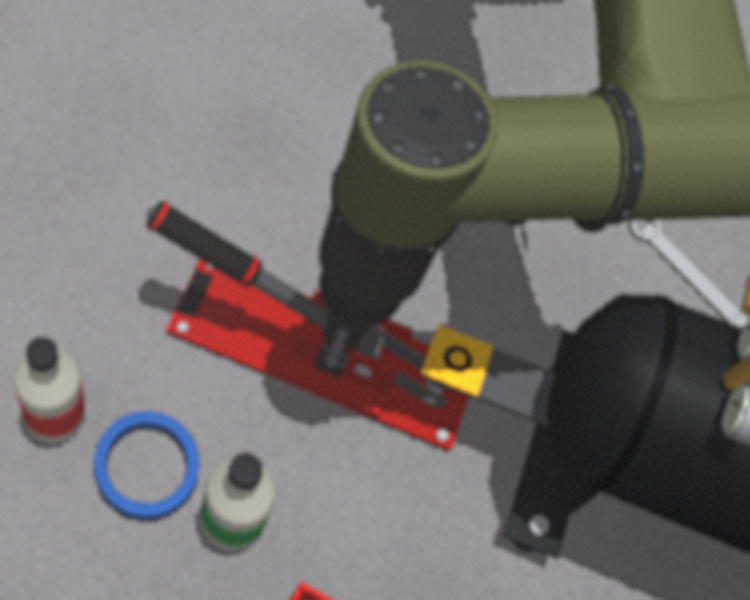

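The enlarged scene view shows the jack under the tongue with the saddle hidden beneath the yellow pad (355,458 in the crop) and clear of the bottles and tape. Now I'll set it down, release, and check.

```bash
python3 - <<'E'
from h import *
y2=np.radians(94.9); v=np.array([np.cos(y2),np.sin(y2)]); P=np.array([580.3,230.2]); g=P-102.5*v
print("touch",bot.line_to([*g,33],feed=15,force_limit=6),bot.read_tool_pos(),bot.read_ft_force(),bot.read_moment())
bot.move_gripper(1.0); p=bot.read_tool_pos()
bot.line_to([p[0],p[1],240],feed=150)
d=cam("wrist"); cv2.imwrite("pics/w3.png",d["image"][:,:,::-1])
print(bot.read_time(),bot.read_ft_force())
E
```

```text
touch True [589.1080403  128.03858429  36.23173219] [-1.8343492   1.2202026   6.28221333] [ 0.03449587  0.02081755 -0.013323  ]
13.9917 [ 0.80191891 -0.0440493   1.15080513]
```

View pics/w3.png

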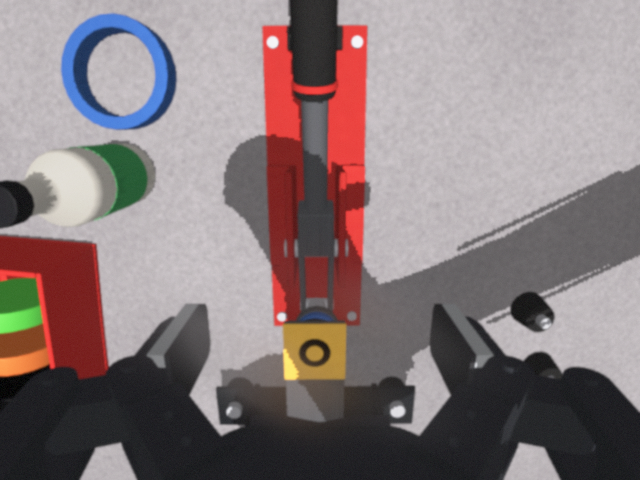

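The wrist view shows the jack flat with plate corners at (26,263), (26,367), (326,360), (326,275) and only the rear rim of the blue saddle showing under the yellow pad, whose ring is at (352,315). Next I'll measure it.

```bash
python3 - <<'E'
from h import *
d=cam("wrist")
c=onz(d,[[263,26],[367,26],[360,326],[275,326]],8)
ax=(c[2]+c[3]-c[0]-c[1])[:2]; ax/=np.linalg.norm(ax); y=np.degrees(np.arctan2(ax[1],ax[0])); ce=c.mean(0)[:2]
print("yaw",y,"centre",ce,"saddle up",ce+113.5*ax,"down",ce+120*ax)
r=blob(d,(0,150,60),(8,255,255))|blob(d,(172,150,60),(179,255,255)); r[:, :240]=0; r[:,390:]=0
for k in(0,-1):
    w=onz(d,[(np.flatnonzero(r[y_])[k],y_) for y_ in list(range(50,110,5))+list(range(290,318,4))],8)[:,:2]
    f=cv2.fitLine(w.astype(np.float32),cv2.DIST_HUBER,0,.01,.01).ravel(); print("edge",np.degrees(np.arctan2(f[1],f[0])))
pr=proj(d,[580.3,230.2,109])[0]; m=blob(d,*YEL,pr,70); k=cv2.contourArea
cc=max(cv2.findContours(m,cv2.RETR_EXTERNAL,cv2.CHAIN_APPROX_NONE)[0],key=k); print("pad",cv2.minAreaRect(onz(d,cc[:,0],109)[:,:2].astype(np.float32)),onz(d,(315,352),109))
E
```

```text
yaw 95.1371711027786 centre [588.01474569 112.94736505] saddle up [577.85190259 225.99145654] down [577.26988955 232.46534724]
edge -84.795746
edge -88.01414
pad ((580.3547973632812, 229.63800048828125), (51.3861083984375, 53.077293395996094), 4.523026943206787) [[579.59784073 229.73602183 109.        ]]
```

```bash
python3 - <<'E'
from h import *
d=cam("wrist"); g=d["hsv"][40:75,270:360,2]
# lever grip: dark columns on red rows, on-axis height ~125
xs=[(np.flatnonzero((d["hsv"][r,275:355,2]<75))) for r in range(45,75,5)]
mid=[(275+(x[0]+x[-1])/2,r) for x,r in zip(xs,range(45,75,5))]; w=onz(d,mid,130); print(mid[0],[len(x) for x in xs]); print(w[[0,-1]])
y=np.radians(95.0); v=np.array([np.cos(y),np.sin(y)]); n=np.array([-v[1],v[0]]); ce=np.array([588.8,113.0])
lat=np.median((w[:,:2]-ce)@n); print("lat of lever",lat)
lat=np.clip(lat,-4,4)
q=down(y+np.pi/2)
def T(e,up=0):
    x=45-200*np.cos(e)+14.5*np.sin(e); z=55+200*np.sin(e)+14.5*np.cos(e)
    return [*(ce+x*v+lat*n),z+up]
bot.move_gripper(0.0)
bot.move_ptp(T(.42,60),q)
print(bot.read_time(),bot.read_joint_pos(),bot.read_ft_force())
bot.line_to(T(.42,8),feed=80)
f0=bot.read_ft_force()
for e in(.38,.32,.26,.22):
    print(e,bot.line_to(T(e),feed=60,force_limit=12),bot.read_tool_pos(),bot.read_ft_force()-f0)
d=cam("scene"); cv2.imwrite("pics/scene4.png",d["image"][:,:,::-1])
a=cv2.imread("pics/scene4.png")[180:420,260:560]; cv2.imwrite("pics/scene4c.png",cv2.resize(a,None,fx=2.5,fy=2.5,interpolation=2))
print(f0,bot.read_time())
E
```

```text
(np.float64(314.5), 45) [52, 45, 43, 42, 42, 42]
[[597.96760255   5.17049097 130.        ]
 [597.41574439  19.62178136 130.        ]]
lat of lever -0.4136100911343833
16.0667 [ 3.03264087e-01  4.13800734e-02  4.72650444e-02 -4.46152291e-05
 -1.57650885e+00 -1.78522301e+00] [ 0.06707804  0.29020014 -0.46766228]
0.38 False [600.71764431 -21.96727305 142.08649772] [-0.69024277  0.03980958 -0.4500208 ]
0.32 False [601.14394632 -26.95830797 131.01062592] [ 0.07913892  0.20280453 -0.89417232]
0.26 False [601.47448005 -31.20469003 119.6991976 ] [-0.30948193 -0.53381574 -1.42192637]
0.22 False [602.78567706 -33.32372782 114.2477495 ] [-2.85840735  2.80977102  7.00286414]
[0.75639361 0.11912463 1.06496106] 18.3083
```

View pics/scene4c.png

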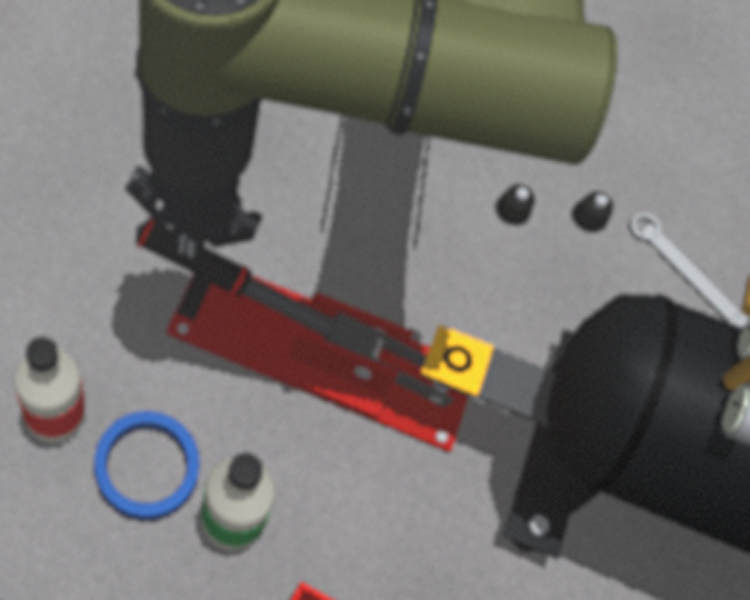

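The crop shows the fingertips square on the black grip, the saddle hidden under the pad, and nothing else touched. The load came on just where the saddle should meet the pad. Next I'll press on to the stop.

```bash
python3 - <<'E'
from h import *
y=np.radians(95.0); v=np.array([np.cos(y),np.sin(y)]); n=np.array([-v[1],v[0]]); ce=np.array([588.8,113.0]); lat=-.4
def T(e):
    x=45-200*np.cos(e)+14.5*np.sin(e); z=55+200*np.sin(e)+14.5*np.cos(e)
    return [*(ce+x*v+lat*n),z]
for e in(.16,.10,.04,-.02):
    print(e,bot.line_to(T(e),feed=40,force_limit=22),T(e)[2],bot.read_tool_pos(),bot.read_ft_force())
print("stop",bot.line_to([*T(-.06)[:2],T(-.11)[2]],feed=10,force_limit=16),T(-.06)[2],bot.read_tool_pos(),bot.read_ft_force())
bot.wait(.5); print(bot.read_tool_pos(),bot.read_ft_force(),bot.read_time())
d=cam("scene"); cv2.imwrite("pics/scene5.png",d["image"][:,:,::-1])
a=cv2.imread("pics/scene5.png")[180:420,260:560]; cv2.imwrite("pics/scene5c.png",cv2.resize(a,None,fx=2.5,fy=2.5,interpolation=2))
E
```

```text
0.16 False 101.17843693179579 [603.06929079 -36.36016028 103.15546089] [-2.72496838  3.09771746  8.13044473]
0.1 False 89.394243725897 [603.26673993 -38.81811616  91.25831408] [-1.71253899  2.50937566  8.36512032]
0.04 False 77.48626838391101 [603.41808148 -40.5659518   79.24656615] [-2.73150096  1.45712287  7.83721778]
-0.02 False 65.49736675799876 [603.57333882 -41.58329794  67.3930966 ] [-1.98023042  1.89334293  7.95473779]
stop True 57.48110653317154 [603.79784244 -41.98804518  57.99040102] [-3.8585623   2.73960961  8.90509741]
[603.78998478 -42.0007117   58.242384  ] [-4.29524549  2.12994924  8.94272956] 21.8167
```

View pics/scene5c.png

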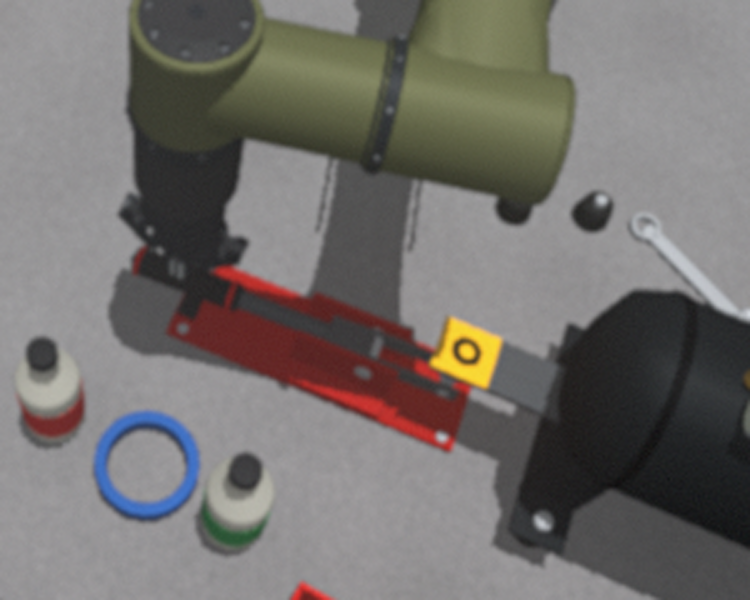

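The compressor is lifted, but the arm relaxed slightly after the guarded stop. I'll press further in small steps so the lever sits firmly on its stop.

```bash
python3 - <<'E'
from h import *
p=bot.read_tool_pos(); z=57.0
while z>47:
    bot.line_to([p[0],p[1],z],feed=15); bot.wait(.15); f=bot.read_ft_force(); print(z,bot.read_tool_pos(),f)
    if f[2]>23: break
    z-=1
bot.wait(.3); print(bot.read_tool_pos(),bot.read_ft_force())
s,t=cam("scene"),cam("top")
def yc(d,near):
    m=blob(d,*YEL,near,25); c=max(cv2.findContours(m,cv2.RETR_EXTERNAL,cv2.CHAIN_APPROX_NONE)[0],key=cv2.contourArea)
    M=cv2.moments(c); return np.array([M["m10"]/M["m00"],M["m01"]/M["m00"]])
for n in (0,1):
    if n==0:
        a,b=[{**d,"hsv":cv2.cvtColor(cv2.imread(f"pics/{c}0.png"),cv2.COLOR_BGR2HSV)} for d,c in((s,"scene"),(t,"top"))]
    else: a,b=s,t
    try: print("pad top",n,tri(a,yc(a,(445,322)),b,yc(b,(193,230))))
    except Exception as e: print(e)
cv2.imwrite("pics/top6.png",t["image"][:,:,::-1])
print(bot.read_time())
E
```

```text
57.0 [603.82053833 -42.03129632  58.55819028] [-5.32860951  1.55937662  8.96909786]
56.0 [603.8562257  -42.02762705  58.01328309] [-6.9263807   2.34952613 11.66231667]
55.0 [603.88986689 -42.00899016  57.28471494] [-6.3531909   2.75837336 13.4170129 ]
54.0 [603.9195136  -42.05545876  57.15580998] [-9.36411094  2.78024117 15.15176205]
53.0 [604.01052853 -42.07078096  57.08977281] [-11.82905721   3.54273637  20.5552553 ]
52.0 [604.0400958  -42.07111884  56.9996132 ] [-14.57276677   3.75199825  23.30444786]
[604.02717898 -42.06462204  56.94701671] [-13.92552192   3.7012233   23.94812517]
pad top 0 [579.57775593 231.6079786  102.26728495]
max() iterable argument is empty
24.6667
```

View pics/top6.png

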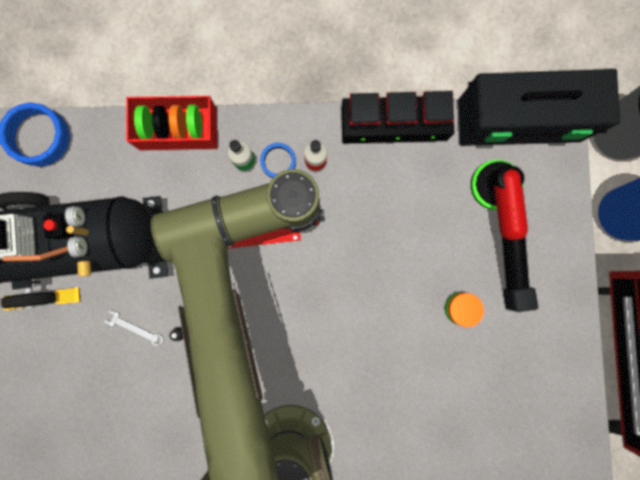

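The top view shows everything else in place, with the arm over the jack. The elbow end (col 155, row 235) appears near the tank's end, so I'll check that clearance and relieve the sideways push at the fingertips.

```bash
python3 - <<'E'
from h import *
s,t=cam("scene"),cam("top")
print("elbow end",tri(s,(260+573/2.5,180+130/2.5),t,(153,232)), tri(s,(260+572/2.5,180+80/2.5),t,(153,232)))
print("joint",bot.read_joint_pos(),bot.read_effort())
p=bot.read_tool_pos()
x=603.8
for i in range(3):
    x-=.7; bot.line_to([x,-42.0,51.7],feed=10); bot.wait(.15); f=bot.read_ft_force(); print(x,bot.read_tool_pos(),f)
    if f[0]>-6: break
s=cam("scene"); cv2.imwrite("pics/scene7.png",s["image"][:,:,::-1])
a=cv2.imread("pics/scene7.png")[200:420,300:600]; cv2.imwrite("pics/scene7c.png",cv2.resize(a,None,fx=2.6,fy=2.6,interpolation=2))
m=blob(s,*YEL,(447,320),25); c=max(cv2.findContours(m,cv2.RETR_EXTERNAL,cv2.CHAIN_APPROX_NONE)[0],key=cv2.contourArea); M=cv2.moments(c)
uv=(M["m10"]/M["m00"],M["m01"]/M["m00"]); print("pad px",uv,"expected at z109",proj(s,[580.3,230.2,109]),"raised 21",proj(s,[580.3,232,130]))
print(bot.read_time())
E
```

```text
elbow end [541.7469874  216.81614505 431.26172178] [537.52254651 200.87975947 474.16171847]
joint [ 0.26291535  0.09939834 -0.17357168  0.00327427 -1.29347315 -1.74499158] [ -2.05620222 -25.85792542  26.773054     5.41460082   4.3202582
  -0.03519385]
603.0999999999999 [604.00765043 -42.05100706  56.98957661] [-11.56022077   4.32328797  24.69851142]
602.3999999999999 [603.90210873 -42.04534864  57.02923392] [-9.83968973  2.28974234 22.1180943 ]
601.6999999999998 [603.82531794 -42.03676375  57.06393734] [-7.31132022  2.78100147 20.29423158]
pad px (446.38336713995943, 320.9503042596349) expected at z109 [[443.05310352 322.65936441]] raised 21 [[446.04449505 319.64257156]]
26.0167
```

View pics/scene7c.png

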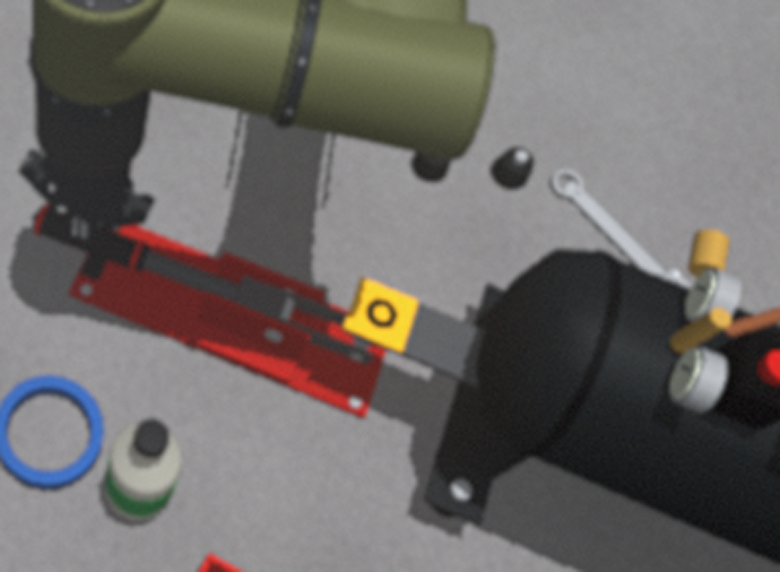

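```bash
python3 - <<'E'
from h import *
from plant import sign_off
bot.line_to([601.4,-42.0,50.7],feed=10); bot.wait(.5)
print(bot.read_tool_pos(),bot.read_ft_force(),bot.read_time()); print(sign_off())
E
```

```text
[603.82705663 -42.04817414  56.92139383] [-8.10854356  3.19670361 24.36759403] 26.775
the job is handed in; nothing more can be done
None
```

The jack is under the compressor's lift pad with its lever held down on the stop. I handed the job in at 26.8 s with the arm still pressing.

I carried the jack by its cheeks and set it flat in line with the tongue. I then pressed the lever along its arc with closed fingertips.

**Last checks:**
- **Lever on its stop:** at the end the fingertips stayed at about 57 mm however much harder I pressed. The expected height at the stop is 57.5 mm. The final downward push is about 24 N, with about 8 N sideways remaining.
- **Lift:** the pad mark moved in the scene picture from (443, 323) to (446, 321), where about 20 mm of lift would put it. I did not see the gap under the feet directly; it follows from the pad rise. A check of the rise from two cameras failed because the arm hid the pad from the top camera.
- **Centring:** from the wrist picture the saddle is about 2–3 mm off the pad centre sideways. The position the gripper held it at suggests under 1 mm, so the two disagree slightly. Along the jack I placed it about 4 mm short on purpose, because the saddle moves forward as it rises.
- **Surroundings:** the other things on the bench look unmoved in the last pictures. The arm link nearest the tank is about 430 mm up and clear of it.

**One slip, corrected:** after the first stop on force the push dropped to about 9 N and the lever rose slightly, so I pressed it down again in small steps.

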